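# Lock the laundry pole at its length ring

## Robot

A 6-joint arm with a two-finger parallel gripper is mounted at the origin on the work surface. World frame = base frame: x ahead of the robot, y to its left, z up, the work surface at z = 0. Lengths are in mm, angles in degrees, forces in N, time in s.
With the tool pointing down it reaches from about 325 to 775 mm from the base axis. Payload 5.5 kg.
Tool frame: the origin (TCP) lies at the very end of the fingers, on their centre line; the grasp point (between the pads) lies 19 mm behind it (grip_point_offset is the z of the grasp point in the tool frame, in mm); z points along the fingers, y is the line along which they close (so a half turn about z gives the same grasp; the last joint's range is limited). The gripper opens to 88 mm and grips with 3 to 60 N. Pads are 20 mm wide; open, the fingers measure 115 mm over their backs; the gripper's body (75 mm by 178 mm) begins 61 mm behind the grasp point.
Start: joints at [-73.722, 5.22, 70.514, -0, 104.267, -3.249], TCP at [200.545, -565.507, 222.631] pointing down, gripper open.
Joint ranges: [-164.24, 164.24], [-49.07, 125.15], [9.68, 141.18], [-86.29, 266.29], [3.28, 154.24], [-151.56, 151.56]. Speed limits (degrees/s): [147.25, 147.25, 172.46, 180, 180, 180].

## Interface

Orientations are given as [roll, pitch, yaw] about the fixed x, y, z axes, in that order (R = Rz(yaw) Ry(pitch) Rx(roll)).
In Python, from bench import move_to, line_to, move_joints, ungrasp, close, hold, ik, camera, calibration, MotionError, finish_job, boxes_of, current_time_s, current_q, current_joint_vel, current_effort, current_eef_pos, current_tool_rot, current_wrist_force, current_moment, current_opening, current_finger_force, grip_point_offset gives the robot as it stands. Calls block until the motion is done:
- move_to(position, orientation): joint-space move of the TCP to a pose.
- line_to(position, ori=None, v=150, max_force=None): straight line of the TCP; ori=None keeps the orientation; v is the mean speed in mm/s. With max_force (N) it stops when the force on the tool has changed by that much, and returns True; else False.
- move_joints(angles): joint-space move.
- ungrasp() and close(grasp_force=None): open the fingers fully, or close them until they stop; grasp_force is the grip in N (None keeps the last).
- hold(seconds).
- ik(position, orientation): joint angles nearest the present ones, or None.
- camera(name): name is "scene" or "top"; returns (picture, depth): 384x512x3 uint8, red, green, blue; 384x512 float32, mm along the optical axis (not along the pixel's ray), 0 where there is no reading.
- calibration(name): a dict with "fovy" (degrees; the focal length in pixels is half the picture's height over the tangent of half this angle, whatever the lens; pixels are square), "cx", "cy" (the principal point, pixels), "position" and "attitude" of the camera in the world. Camera axes: x right, y up, looking along -z (the intrinsics and any distortion apply to the point x, -y, -z); pixel columns grow to the right and rows downward; lengths in mm; the calibration is good to about 2 mm. A picture is of the moment at which its call begins. calibration takes no time and is no camera call.
A pose or a line that the arm cannot do raises MotionError and nothing moves.
- finish_job(): hands the job in; it is judged then, once.
Trained networks look in the newest picture that a camera, given by its name, has taken for a name from the list of things; names that differ only in an ending like _2 or _b are one class to them, and where a whole thing is asked for, a point or a joint stands for the part that bears it (a point fixed in the world has none). Each returns a list of dicts, best first, with "confidence" (0 to 1); they miss things now and then, are a little off and sometimes report something else, mostly with a low value. They report only what shows in the picture. A call takes as long as a camera call.
- boxes_of(label, camera): "rect" ([left, top, right, bottom] in pixels, round what is visible of it).
Readings, each from a call of its own:
- current_time_s(): time.
- current_q(): joint angles.
- current_joint_vel(): joint speeds.
- current_effort(): joint torques, N m.
- current_eef_pos(): TCP position.
- current_tool_rot(): TCP orientation.
- current_wrist_force(): force on the tool from outside, world axes, zero at the start.
- current_moment(): the same for the moment, N m.
- current_opening(): opening from 0.0 (shut) to 1.0 (fully open).
- current_finger_force(): force on a finger pad.
Only numpy, scipy, OpenCV 4.12 (cv2) and the standard library are available. Lean on these libraries where they do the work, as an engineer would, in place of code of your own. Each camera call takes 0.05 s, during which the arm holds its last target. There are 200 camera calls.

## Task

The telescopic laundry-fork pole rests in its sloping rack with its red cam lever open, so its sliding lower leg has run down. Slide the leg up the slope until its black collar just meets the red rubber length ring (feel for the touch and do not shove the ring along), and squeeze the cam lever fully closed against the leg while you hold the leg there. Finish still holding: keep the leg's tube and the closed lever pinched together in the fingers, with the collar at the ring, and leave the other things on the shelf alone.

Things in the scene. Friction and masses are not known exactly. Their poses are not given: they have to be found in the camera images.
- rack: Fixed sloping rack: wooden board 600 x 100 x 18 mm, two clip posts at the high end, grey U-rest at the low end. It carries the pole's fixed tube: bare steel, 19 mm diameter, climbing 0.314 rad, blue fork on top. Origin on the shelf, 170 mm below the tube axis; +x level, the way the tube climbs (towards the robot's right, up to 0.25 rad off square across); y level
- leg: Sliding leg, 0.36 kg: black collar 36 mm long, 33 mm diameter, then white tube (leg_white_tube) 25 mm diameter to x = -184 mm, then black foam grip. Origin on the tube axis at the collar's upper face; +x up the slope (its sliding direction), +y level to the lever's side, +z upwards. Lever open: starts on its lower stop, moves up with about 2 N, runs down when let go
- push_face (a point): On the flat lower face of collar and clamp block, 36 mm down (-x) from the collar's upper face, 28 mm to the side away from the lever (-y). The black block is 24 mm high and reaches to y = -36 mm (steel screw head to -41 mm), its lower face flush with the collar's: a finger beside the white tube can push the leg up the slope here
- collar_top (a point): Centre of the collar's flat upper face (the leg's origin); same axes as the leg. It meets the ring's lower face
- grip_point (a point): Point on the axis of the white tube, 53 mm down from the collar's upper face, beside the middle of the lever handle. A pinch here, from the handle's outer face across to the far side of the tube, is 34.5 mm wide (22 mm to the lever's side of the axis, 12.5 mm to the other) with the lever closed, up to about 62 mm with it open
- ring_low (a point): Centre of the lower face of the red rubber length ring (33 mm diameter, 12 mm long) on the fixed tube, 55 to 125 mm up the slope from the collar at the start; +x up the slope. The ring is a push fit that gives way at about 9 N along the tube
- lever (a joint): Opening angle of the red cam lever, rad: 0 = fully closed, flat along the leg; starts at 0.52 to 0.62. It swings out sideways about the leg's z direction. Below about 0.5 the cam rubs on the fixed tube and drags the leg some mm down the slope unless it is held; closing takes about 5 N at the middle of the handle, then it stays shut and the leg is clamped
- lever_handle: The lever's red handle, a flat bar 66 mm long, 7 mm thick, 18 mm high; origin on the lever's pivot; the bar runs along its -x axis from 12 to 78 mm, the outer face at y = -1 mm of this frame. Closed, the outer face lies 22 mm from the leg's axis
- lever_pivot (a point): The lever's pivot, in the leg's frame at x = -18 mm, y = +23 mm, z = 0
- scoop: Bystander: yellow plastic scoop, 76 mm diameter, 55 mm high, with a flat handle; origin under its bowl
- peg_tin: Bystander: open steel tin with clothes pegs in it, 96 mm diameter, 75 mm high; origin under its centre
- jar: Bystander: glass jar with steel screw lid, 76 mm diameter, 105 mm high; origin under its centre
- brush: Bystander: wooden scrubbing brush, 45 x 150 x 34 mm; origin under its centre
- detergent: Bystander: white detergent bottle, 80 mm diameter, 190 mm high; origin under its centre
- peg_a: Bystander: green clothes peg lying flat, 75 mm long
- peg_b: Bystander: orange clothes peg lying flat, 75 mm long

How it is judged (in metres and radians):
On the way:
1. the leg is held up with its collar at the ring (gap under 4 mm) while the cam lever is still open (x of ring_low in the frame of collar_top below 0.004 m and value of joint lever above 0.2 rad and contact force between the fingers and leg above 0.5 N), for 0.2 s.
At the end, for the whole second after the job is handed in: The collar's upper face is within 4 mm of the ring's lower face, the ring has moved less than 6 mm, the lever is closed (under 0.08 rad), the leg is at rest, and the fingers still press on the leg's tube and on the lever handle with more than 2 N each (x of ring_low in the frame of collar_top below 0.004 m and distance of ring_low from where it was at the start of the episode below 0.006 m and value of joint lever below 0.08 rad and contact force between the fingers and leg_white_tube above 2 N and contact force between the fingers and lever_handle above 2 N and linear speed of leg below 0.01 m/s); the arm keeps its last pose, push and grip.
It fails at once if the length ring is shoved more than 6 mm along the tube (distance of ring_low from where it was at the start of the episode above 0.006 m).
It fails at once if another thing on the shelf is moved more than 25 mm (distance of any of scoop, peg_tin, jar, brush, detergent, peg_a, peg_b from where it was at the start of the episode above 0.025 m).
It also fails if it takes over 45 s, if anything falls off the work surface, if the arm or the gripper's body presses on something with over 40 N, if the wrist force passes 120 N, or if a joint passes its speed limit or range.

## Working session

There is one attempt and no reset: what is moved stays moved. The work goes in short steps, each a Python script; the robot and the scene stay as the last script left them, time stands still between calls to the robot, and variables do not carry over. Pictures are saved under pics/ and viewed, at most 10 in all, crops included, and the job is handed in when it is done.

```bash
ls; mkdir -p pics; python3 - <<'E'
from bench import *
import cv2,numpy as np
for n in("scene","top"):
    p,d=camera(n); np.savez(f"pics/{n}0.npz",p=p,d=d); cv2.imwrite(f"pics/{n}0.png",p[:,:,::-1])
    print(n,calibration(n))
    for l in("leg","lever_handle","ring_low","rack","push_face"):
        try: print(l,[(b["rect"],round(b["confidence"],2)) for b in boxes_of(l,n)][:2])
        except Exception as e: print(l,e)
a=cv2.imread("pics/scene0.png");b=cv2.imread("pics/top0.png")
print(current_time_s(),current_eef_pos(),current_tool_rot(),grip_point_offset)
E
```

```text
pics
scene {'fovy': 53.559303965321845, 'cx': 259.7307208271402, 'cy': 192.0950490692637, 'position': array([1575.54610496, -410.38883608, 1079.35392386]), 'attitude': array([49.33973675, -1.04210543, 69.38326264])}
leg [([278.1, 170.1, 343.5, 190.8], 0.81)]
lever_handle []
ring_low []
rack [([133.1, 164.5, 343.2, 243.0], 0.7), ([206.1, 262.6, 227.1, 273.6], 0.38)]
push_face [([274.5, 174.0, 341.7, 190.6], 0.71)]
top {'fovy': 45.73565884279117, 'cx': 260.58984303683616, 'cy': 190.0015857661769, 'position': array([ 313.96363812,    6.69008353, 1451.93544786]), 'attitude': array([  9.42766141,  -1.21385785, -91.32240948])}
leg [([130.1, 179.6, 228.9, 205.0], 0.87)]
lever_handle [([199.8, 171.0, 211.4, 179.7], 0.47)]
ring_low [([130.9, 172.0, 225.3, 205.9], 0.48)]
rack [([128.2, 156.0, 424.4, 216.8], 0.86), ([327.5, 250.0, 373.6, 268.5], 0.7)]
push_face [([127.6, 171.7, 227.1, 206.2], 0.55)]
0.6 [ 200.51609475 -565.51452165  222.63563358] [1.79998882e+02 3.35103971e-04 1.95208591e+01] -18.700000000000003
```

View pics/scene0.png

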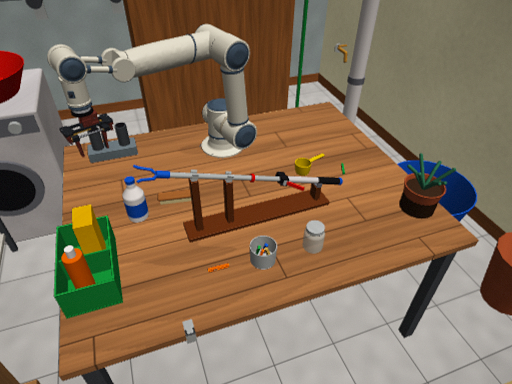

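View pics/top0.png

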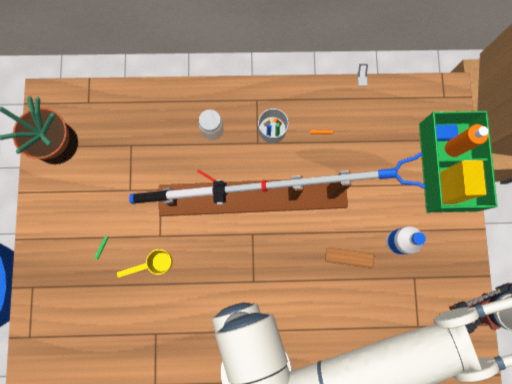

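The top view shows the collar at about (220,190), the ring at (264,185), and the open lever at (200–215,170–182) on the far side. The pole climbs to the right, toward world -y. Next I'll fit the axis with colour and depth.

```bash
cat > h.py <<'E'
import numpy as np,cv2
from scipy.spatial.transform import Rotation as Rn
from bench import *
def cloud(n,d):
    c=calibration(n); f=192/np.tan(np.radians(c["fovy"]/2))
    v,u=np.mgrid[:384,:512]
    P=np.stack([(u-c["cx"])/f*d,-(v-c["cy"])/f*d,-d],-1)
    return P@Rn.from_euler("xyz",c["attitude"],degrees=True).as_matrix().T+c["position"]
E
python3 - <<'E'
from h import *
roi={"top":(125,165,400,210),"scene":(165,165,345,195)}
for n in("top","scene"):
    z=np.load(f"pics/{n}0.npz");p=z["p"].astype(int);d=z["d"];P=cloud(n,d)
    l,t,r,b=roi[n]; m=np.zeros(d.shape,bool);m[t:b,l:r]=1;m&=d>0
    R,G,B=p[...,0],p[...,1],p[...,2]
    red=m&(R>150)&(G<70)&(B<70); grey=m&(abs(R-G)<25)&(abs(G-B)<35)&(R>90)&(P[...,2]>60); blk=m&(R<50)&(G<50)&(B<50)&(P[...,2]>60)
    if n=="top":
        Q=P[grey];x0=None
        for k in range(6):
            A=np.c_[Q[:,1],np.ones(len(Q))];cx=np.linalg.lstsq(A,Q[:,0],rcond=None)[0];cz=np.linalg.lstsq(A,Q[:,2],rcond=None)[0]
            e=np.hypot(Q[:,0]-A@cx,Q[:,2]-A@cz);Q=Q[e<max(8,2*e.std())]
        print("fit x,z vs y",cx,cz,len(Q),e.std(),"slope",np.degrees(np.arctan(cz[0]/np.hypot(1,cx[0]))),"Yaw",np.degrees(np.arctan(cx[0])),Q[:,1].min(),Q[:,1].max())
    else:
        Q=P[grey];print("scene grey resid x,z",np.median(Q[:,0]-cx[0]*Q[:,1]-cx[1]),np.median(Q[:,2]-cz[0]*Q[:,1]-cz[1]),len(Q))
    for nm,k in(("red",red),("blk",blk)):
        N,L,S,_=cv2.connectedComponentsWithStats(k.astype(np.uint8),connectivity=8)
        for i in range(1,N):
            if S[i,4]>5:
                q=P[L==i];print(n,nm,S[i].tolist(),q.min(0).round(1),q.max(0).round(1),np.median(q,0).round(1))
E
python3 -c "
import cv2
a=cv2.imread('pics/top0.png')[160:220,120:310];cv2.imwrite('pics/c1.png',cv2.resize(a,None,fx=4,fy=4,interpolation=0))"
```

```text
fit x,z vs y [-2.51228703e-02  5.30636992e+02] [ -0.31910551 199.06624549] 995 1.9554420444530707 slope -17.69293543953051 Yaw -1.4391317176134968 -373.79720317069626 370.740936871722
top red [198, 170, 17, 12, 32] [556.5 107.8 137.8] [592.8 155.5 164.7] [574.3 131.3 155.5]
top red [262, 181, 4, 10, 36] [519.4 -37.3 206.4] [545.2 -28.3 218.7] [529.9 -31.4 212.4]
top blk [214, 182, 12, 20, 194] [496.4  76.  152.6] [551.5 108.  181.7] [521.8  92.9 171.8]
top blk [134, 191, 32, 11, 240] [512.1 255.8  82.9] [538.1 354.2 126.6] [523.1 302.3 104.9]
scene grey resid x,z 10.69294545910941 -4.8308653226490605 761
scene red [252, 173, 3, 7, 18] [264.4 -36.8  -2.5] [551.1  69.2 215. ] [543.4 -30.7 210.3]
scene red [289, 182, 15, 7, 25] [396.3 110.8  -3.5] [596.3 233.4 160.1] [575.  134.9 151. ]
scene blk [276, 172, 13, 13, 83] [499.1  71.9 148.2] [558.9 114.3 178.4] [535.8  87.9 168.8]
scene blk [319, 177, 21, 7, 124] [519.3 253.4  72.2] [548.5 359.2 119.4] [537.6 305.4  97.3]
scene blk [224, 181, 3, 14, 29] [ 531.9 -142.5  154.3] [ 558.1 -140.4  214.7] [ 547.5 -141.4  185.8]
scene blk [190, 182, 3, 13, 16] [ 542.  -265.3  191.2] [ 564.5 -263.9  257.6] [ 553.4 -264.8  229.1]
scene blk [311, 184, 5, 9, 23] [517.1 234.5  60.2] [549.7 239.9  86.5] [534.4 238.2  71.9]
```

View pics/c1.png

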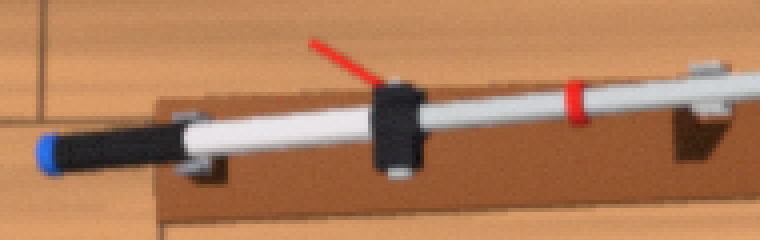

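The crop shows the lever open toward +x (far side), the block on the near side, and the ring about 105 mm up-slope. Sizes and heights match the description, so I'll go to the pre-pose and descend beside the tube.

```bash
cat >> h.py <<'E'
s=.314; hx=np.array([.0251,-1,0]);hx/=np.linalg.norm(hx)
LX=hx*np.cos(s)+np.array([0,0,np.sin(s)]);LY=np.array([-hx[1],hx[0],0]);LZ=np.cross(LX,LY)
def axis(y): return np.array([531.2-.0251*y,y,187.5-.3225*y])
C0=axis(75.)            # collar_top at start (estimate)
def rpy(sg):
    tz=-LZ;ty=sg*LY;return Rn.from_matrix(np.c_[np.cross(ty,tz),ty,tz]).as_euler("xyz",degrees=True)
def W(x,y,z): return C0+x*LX+y*LY+z*LZ   # leg frame (start) -> world
E
python3 - <<'E'
from h import *
for sg in(1,-1):
    print(sg,rpy(sg).round(1),[None if (q:=ik(list(W(x,26,zz)),list(rpy(sg)))) is None else np.round(q,1).tolist() for x,zz in((-54,100),(-54,-19),(60,-19))])
E
```

```text
1 [180.   18.   91.4] [[22.6, 7.0, 68.4, -17.9, 110.3, 15.7], [19.3, 5.1, 81.9, -17.3, 98.3, 16.1], [8.8, 0.0, 83.5, -18.0, 98.4, 5.1]]
-1 [180.  -18.  -88.6] [None, None, None]
```

```bash
python3 - <<'E'
from h import *
o=list(rpy(1))
p=current_eef_pos(); line_to([p[0],p[1],420],v=250)
move_to(list(W(-54,26,140)),o)
print(line_to(list(W(-54,26,-19)),v=80,max_force=6), current_eef_pos(),current_wrist_force(),current_opening(),current_time_s())
for n in("scene","top"):
    p,d=camera(n); np.savez(f"pics/{n}1.npz",p=p,d=d); cv2.imwrite(f"pics/{n}1.png",p[:,:,::-1])
a=cv2.imread("pics/scene1.png")[130:230,210:360];b=cv2.imread("pics/top1.png")[140:240,120:270]
cv2.imwrite("pics/c2.png",np.hstack([cv2.resize(k,(400,400*a.shape[0]//a.shape[1]),interpolation=2) for k in(a,b)]))
E
```

```text
False [554.35177749 121.25675788 128.98576376] [1.0261022  0.06632818 0.3224823 ] 1.0008806190963653 6.6
```

View pics/c2.png

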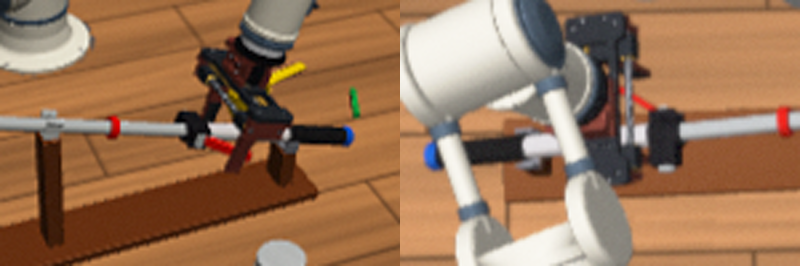

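The fingers straddle the tube: near finger on the robot side below the block, far finger outside the open lever. Now pushing up the slope.

```bash
python3 - <<'E'
from h import *
def st(t):
    e=(np.array(current_eef_pos())-C0); f=np.array(current_wrist_force()); print(t,"x %.1f y %.1f"%(e@LX,e@LY),"F leg",(f@np.c_[LX,LY,LZ]).round(1),round(current_time_s(),2))
st("s")
for x in(-48,-38,-20,10,40):
    r=line_to(list(W(x,26,-19)),v=30,max_force=6);st(r)
    if r:break
else:
    r=line_to(list(W(85,26,-19)),v=8,max_force=2.5);st(r);hold(.3);st("h")
p,d=camera("scene");np.savez("pics/s2.npz",p=p,d=d);p,d=camera("top");np.savez("pics/t2.npz",p=p,d=d)
a=np.load("pics/s2.npz")["p"][140:215,200:320,::-1];b=p[140:215,180:300,::-1]
cv2.imwrite("pics/c3.png",np.hstack([cv2.resize(k,(400,250),interpolation=2) for k in(a,b)]))
E
```

```text
s x -54.0 y 26.2 F leg [-0.  -0.7  0.2] 6.7
False x -47.9 y 26.0 F leg [-0.8 -0.1  0.3] 7.05
False x -37.7 y 26.0 F leg [-1.   1.   1.1] 7.53
False x -19.8 y 26.0 F leg [-1.1  0.1  0.3] 8.28
False x 10.0 y 26.0 F leg [-0.7 -0.2 -0.1] 9.43
False x 40.0 y 26.1 F leg [-0.7 -0.9 -0.7] 10.58
True x 61.3 y 25.9 F leg [-0.8  0.2  0.6] 13.44
h x 60.8 y 25.7 F leg [-1.   0.6  1. ] 13.74
```

View pics/c3.png

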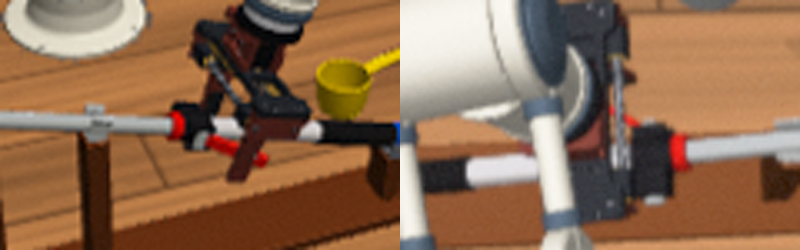

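The picture shows the collar up against the red ring with the lever still open. A slower second touch will confirm contact, and I'll check the ring hasn't moved.

```bash
python3 - <<'E'
from h import *
def st(t):
    e=(np.array(current_eef_pos())-C0); f=np.mean([current_wrist_force() for _ in range(5)],0); print(t,"x %.1f y %.1f"%(e@LX,e@LY),"F leg",(f@np.c_[LX,LY,LZ]).round(1),round(current_time_s(),2))
def ring(n,f):
    z=np.load(f);p=z["p"].astype(int);P=cloud(n,z["d"]);m=(p[...,0]>p[...,1]*2.2)&(p[...,0]>110)&(p[...,2]<80)&(abs(P[...,1]+32)<25)&(abs(P[...,0]-532)<22)&(P[...,2]>180)
    v,u=np.nonzero(m);print(f,len(u),u.mean().round(2),P[m][:,1].mean().round(1))
ring("top","pics/top0.npz");ring("top","pics/t2.npz");ring("scene","pics/scene0.npz");ring("scene","pics/s2.npz")
st("a")
r=line_to(list(W(64.5,26,-19)),v=4,max_force=3);st(r);hold(.3);st("h")
E
```

```text
pics/top0.npz 46 263.61 -33.0
pics/t2.npz 52 263.31 -32.2
pics/scene0.npz 23 252.74 -32.7
pics/s2.npz 22 252.64 -32.2
a x 60.7 y 25.7 F leg [-2.  -0.9  0.2] 13.84
True x 61.1 y 25.5 F leg [-0.6  0.3  0.9] 14.32
h x 60.7 y 25.1 F leg [-1.4  0.4  1. ] 14.62
```

Contact is confirmed at the same spot and the ring hasn't moved. Now I'll close gently, then shift the TCP sideways so the far finger swings the lever in.

```bash
python3 - <<'E'
from h import *
def st(t):
    e=(np.array(current_eef_pos())-C0); f=np.mean([current_wrist_force() for _ in range(5)],0); print(t,"x %.1f y %.1f"%(e@LX,e@LY),"F leg",(f@np.c_[LX,LY,LZ]).round(1),"open %.3f ff %.1f"%(current_opening(),current_finger_force()),round(current_time_s(),2))
close(3);st("close3")
e=(np.array(current_eef_pos())-C0)
for y in(22,18,14):
    r=line_to(list(W(61.2,y,-19)),v=15,max_force=12);st(r)
    if r:break
p,d=camera("scene");np.savez("pics/s3.npz",p=p,d=d);p,d=camera("top");np.savez("pics/t3.npz",p=p,d=d)
a=np.load("pics/s3.npz")["p"][140:215,200:320,::-1];b=p[140:215,180:300,::-1]
cv2.imwrite("pics/c4.png",np.hstack([cv2.resize(k,(400,250),interpolation=2) for k in(a,b)]))
E
```

```text
close3 x 60.6 y 23.8 F leg [-0.8 -5.7  1.8] open 0.776 ff 3.1 15.14
False x 60.7 y 20.3 F leg [-2.7 -6.9 -3.8] open 0.695 ff 3.7 15.54
False x 61.0 y 17.1 F leg [-3.1 -5.3 -5.9] open 0.619 ff 3.9 15.96
False x 60.8 y 14.1 F leg [-4.3 -1.2 -5.6] open 0.551 ff 4.4 16.38
```

View pics/c4.png

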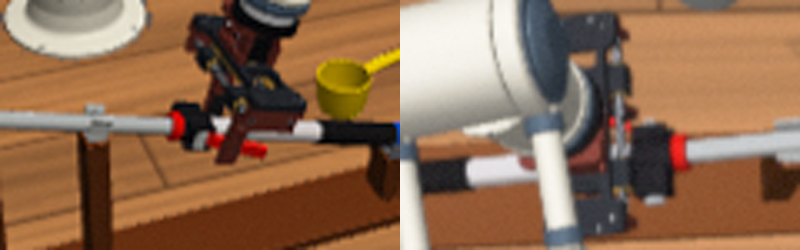

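The lever is swinging in and the collar is still at the ring. Continuing to fully closed.

```bash
python3 - <<'E'
from h import *
def st(t):
    e=(np.array(current_eef_pos())-C0); f=np.mean([current_wrist_force() for _ in range(5)],0); print(t,"x %.1f y %.1f"%(e@LX,e@LY),"F leg",(f@np.c_[LX,LY,LZ]).round(1),"open %.3f ff %.1f"%(current_opening(),current_finger_force()),round(current_time_s(),2))
close(8);st("close8")
for y in(10.5,7.5):
    r=line_to(list(W(61.2,y,-19)),v=15,max_force=15);st(r)
close(20);st("close20");hold(.5);st("h")
p,d=camera("scene");np.savez("pics/s4.npz",p=p,d=d);p,d=camera("top");np.savez("pics/t4.npz",p=p,d=d)
a=np.load("pics/s4.npz")["p"][140:215,200:320,::-1];b=p[140:215,180:300,::-1]
cv2.imwrite("pics/c5.png",np.hstack([cv2.resize(k,(400,250),interpolation=2) for k in(a,b)]))
E
```

```text
close8 x 60.7 y 12.2 F leg [-5.2 -9.8 -3.5] open 0.506 ff 8.3 16.79
False x 60.1 y 8.6 F leg [-6.8 -9.2 -2. ] open 0.426 ff 8.9 17.18
False x 60.9 y 7.1 F leg [-5.2 -4.4 -4.6] open 0.389 ff 9.1 17.52
close20 x 60.9 y 7.0 F leg [-4.9 -5.4 -4.1] open 0.387 ff 20.2 17.74
h x 60.9 y 7.0 F leg [-5.5 -5.8 -3.9] open 0.389 ff 20.2 18.24
```

View pics/c5.png

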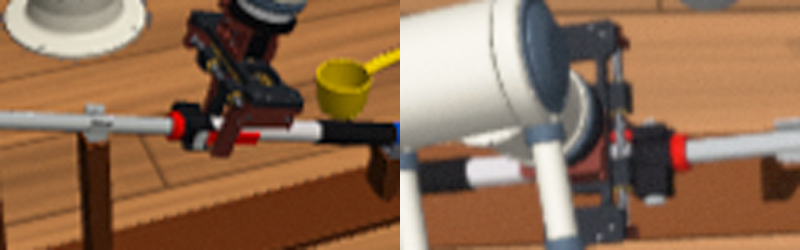

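```bash
python3 - <<'E'
import numpy as np
z=np.load("pics/t4.npz")["p"];print(z[183:187,254:272].tolist()[1:3])
z=np.load("pics/s4.npz")["p"];print(z[177,248:264].tolist())
E
```

```text
[[[40, 38, 42], [40, 36, 41], [44, 42, 46], [48, 48, 49], [41, 37, 46], [46, 42, 45], [71, 29, 31], [185, 29, 26], [237, 37, 25], [243, 43, 34], [236, 43, 40], [177, 90, 89], [195, 191, 193], [200, 203, 205], [202, 205, 206], [203, 204, 207], [204, 206, 208], [203, 205, 206]], [[43, 41, 46], [42, 40, 45], [45, 41, 45], [47, 45, 49], [43, 42, 48], [47, 43, 49], [71, 37, 40], [181, 30, 28], [235, 37, 29], [242, 40, 35], [237, 44, 41], [177, 90, 89], [192, 186, 189], [202, 203, 206], [200, 201, 206], [201, 203, 205], [202, 204, 205], [199, 203, 204]]]
[[175, 177, 174], [174, 177, 174], [174, 183, 178], [147, 117, 112], [172, 33, 29], [206, 7, 0], [220, 6, 0], [98, 13, 13], [7, 18, 19], [21, 20, 25], [24, 21, 25], [25, 23, 25], [23, 20, 23], [19, 19, 21], [16, 15, 17], [40, 37, 40]]
```

Black runs straight into red in both views, with no grey between them, so there is no gap. The opening of 34.2 mm matches the closed-lever width, so I'm handing in.

```bash
python3 -c "
from bench import *
print(finish_job())"
```

```text
the job is handed in; nothing more can be done
None
```

I handed the job in with the collar touching the ring (no gap in either camera view, ring not visibly moved), the lever closed (pinch about 34 mm wide), and the fingers still holding tube and lever at 20 N; `finish_job()` returned no verdict.

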